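# Tilt a tooth die for inspection and hold it

### The job

Take the tooth die with the blue collar out of its bin compartment and stand it foot first, fully home with its collar down on the plate, in the socket of the tilting stage while the stage lies flat, and let go of it. Then lift the stage by its black grip bar until the yellow pointer lines up with the red marker, and finish while still holding the bar with the stage steady at that angle: it falls shut if you let go. Leave the red marker, the other two dies, the plaster cast and the tweezers where they are.

Things in the scene. Friction and masses are not known exactly. Their poses are not given: they have to be found in the camera images.
- stage: tilting stage: aluminium plate 145 x 100 x 22 mm, 0.4 to 0.7 kg. Origin mid hinge axis, 33 mm above the worktop, at its far edge. y along the hinge, x away from the robot, z the plate's upward normal; plate x = -6 to -151 mm, top face z = +11 mm. Starts flat; lifting the near edge turns it about +y, at most 1.0 rad. The hinge is free: let go, the stage falls flat
- fixture: fixed grey base under the stage, 220 x 150 mm, 10 mm thick, same heading as the stage; origin under its centre; hinge axis at x = +95, z = 33 mm. A white scale plate 4 mm thick stands on it at y = -58 to -62 mm, its highest point about 105 mm above the worktop
- socket (a point): centre of the mouth of the round socket in the stage, level with the plate's top face, at (-73.5, +5, +11) mm in the stage frame, axes as the stage; hole 19 mm across with a 2 mm chamfer, 18 mm deep, open upward
- grip_bar (a point): centre of the black round grip bar at the stage's edge near the robot, at (-195, 0, +25) mm in the stage frame; 12 mm across, parallel to the hinge axis (along y), 76 mm free length between two arms, 44 mm clear between the bar and the plate, 52 mm from the bar's underside to the worktop when flat; can be pinched from above with the fingers either side and turns in the grip
- pointer (a point): tip of the small yellow pointer pin (4 mm thick) on the -y side of the stage, at (-110, -64, 0) mm in the stage frame
- mark (a point): tip of the red marker clipped on the rim of the white scale plate, 110 mm from the hinge axis, at y = -64 mm in the stage frame; the yellow pointer tip coincides with it when the stage is at the wanted angle, 0.33 to 0.63 rad above flat. It stays where it is set but can be pushed out of place
- bin: grey open bin fixed on the worktop, 62 x 178 x 20 mm high, with three compartments in a row along its y, centres at y = -58, 0 and +58 mm; walls 4 mm, floor 4 mm; origin under its centre
- die_blue: tooth die to be taken, standing upright in one compartment: 52 mm high, 40 to 85 g, round about z; origin at the centre of its underside. Brass foot 16 mm across, z = 0 to 16 mm, chamfered 1.5 mm; blue collar 24 mm across, z = 16 to 20 mm; plaster body 18 mm across, z = 20 to 42 mm (grip here); white tooth above. Bin walls reach z = 16 mm of it
- die_blue_collar (a point): point on the axis of the blue die at the underside of its collar, 16 mm above its foot; coincides with the socket's mouth when it is fully home
- die_green: same shape of die with a green collar, in another compartment; to be left alone
- die_orange: same shape of die with an orange collar, in another compartment; to be left alone
- cast: loose cream plaster dental cast, 66 x 68 x 30 mm, behind the work; to be left alone
- tweezers: loose steel tweezers, 137 mm long, lying right of the bin; to be left alone
There are look-alikes about, which are no part of the job. Leave any purple look-alike of the die_blue alone.

How it is judged (in metres and radians):
On the way:
1. the blue die stands fully home in the socket and is let go, the stage still flat (distance between die_blue_collar and socket below 0.004 m and angle between the z axis of die_blue and the z axis of stage, either way round below 0.12 rad and contact force between the fingers and die_blue below 0.1 N and angle between stage's own z axis and vertical below 0.05 rad), for 0.2 s.
At the end, for the whole second after the job is handed in: Gripper holds the stage by its bar (over 1 N), steady, pointer tip within 7 mm of marker tip; blue die untouched and home in the socket (collar within 4 mm of the mouth, 0.12 rad of square to the plate); other dies, cast and tweezers within 30 mm, marker within 5 mm of their starts (distance between pointer and mark below 0.007 m and angular speed of stage below 0.05 rad/s and contact force between the fingers and stage above 1 N and distance between the grasp point and grip_bar below 0.04 m and distance between die_blue_collar and socket below 0.004 m and angle between the z axis of die_blue and the z axis of stage, either way round below 0.12 rad and contact force between the fingers and die_blue below 0.1 N and not (distance of die_green from where it was at the start of the episode above 0.03 m or angle between die_green's own z axis and vertical above 0.5 rad) and not (distance of die_orange from where it was at the start of the episode above 0.03 m or angle between die_orange's own z axis and vertical above 0.5 rad) and not (distance of mark from where it was at the start of the episode above 0.005 m) and not (distance of cast from where it was at the start of the episode above 0.03 m) and not (distance of tweezers from where it was at the start of the episode above 0.03 m)); the arm keeps its last pose, push and grip.
It fails at once if the green die is pushed about, lifted or tipped (distance of die_green from where it was at the start of the episode above 0.03 m or angle between die_green's own z axis and vertical above 0.5 rad).
It fails at once if the orange die is pushed about, lifted or tipped (distance of die_orange from where it was at the start of the episode above 0.03 m or angle between die_orange's own z axis and vertical above 0.5 rad).
It fails at once if the red marker is shifted on its scale (distance of mark from where it was at the start of the episode above 0.005 m).
It fails at once if the loose plaster cast is knocked away (distance of cast from where it was at the start of the episode above 0.03 m).
It fails at once if the tweezers are knocked away (distance of tweezers from where it was at the start of the episode above 0.03 m).
It also fails if it takes over 54 s, if anything falls off the work surface, if the arm or the gripper's body presses on something with over 40 N, if the wrist force passes 120 N, or if a joint passes its speed limit or range.

### The arm

A 7-joint arm with a two-finger parallel gripper is mounted at the origin on a cart in front of the work surface, level with it; the furniture and walls round the work are solid. World frame = base frame: x ahead of the robot, y to its left, z up, the work surface at z = 0. Lengths are in mm, angles in rad, forces in N, time in s.
With the tool pointing down it reaches from about 400 to 850 mm from the base axis. Payload 10.4 kg.
Tool frame: the origin (TCP) lies between the finger pads; the fingertips stand 14 mm ahead of it and the grasp point (between the pads) lies 5 mm behind it; z points along the fingers, y is the line along which they close (so a half turn about z gives the same grasp; the last joint's range is limited). The gripper opens to 87 mm and grips with 3 to 60 N. Pads are 19 mm wide; open, the fingers measure 117 mm over their backs; the gripper's body (75 mm by 190 mm) begins 51 mm behind the grasp point.
Start: joints at [-1.234, 0.332, -0.065, 1.46, 0.022, 1.35, -0.088], TCP at [220.043, 585.006, 236.576] pointing down, gripper open.
Joint ranges: [-2.6, 2.6], [-0.5, 2.12], [-1.47, 1.34], [0.16, 2.42], [-1.27, 4.41], [0.06, 2.06], [-2.6, 2.6]. Speed limits (rad/s): [2.22, 2.22, 2.79, 2.79, 3.14, 3.14, 3.14].

### API

Orientations are given as a unit quaternion [x, y, z, w].
In Python, from cell import readout, snapshot, ticket gives the robot as it stands.
- The arm moves only by the tool jog_arm, never from a script. Its argument "deltas" is text: rows parted by semicolons, each of 7 numbers parted by spaces: the shift along the tool's x, y, z in cm, then the turn, a rotation vector about the tool's x, y, z in degrees, then the opening, from -1 (shut) to 1 (fully open). A call has 1 to 12 rows; each row shifts and turns the commanded pose from where the row before left it, along the tool's axes as they then stand; what a row does not reach is not made up. A row lasts 1/12 s, in which the tool goes at most 41.7 mm and 7.16 degrees, less where a joint would pass 70% of its speed; a pose out of reach is approached as far as the arm can. A call is refused whole if a number of a shift passes 4.17 or a number of a turn 7.16, either way. A call with a gripper value outside its range is refused whole. The fingers move at their own pace and stop on an object; the grip force is fixed at half the most. Time passes only in rows, so rows that do not move let the fingers close. It gives the time, the measured TCP pose, the force, the opening and the grip force at its end, in the units of the state.
- readout.get_state(): the state, without advancing time (a new reading comes with each control period).
- snapshot(name): name is "scene" or "top" or "wrist"; returns a dict with "img" (384x512x3 uint8, blue, green, red), "mtx" (3x3 intrinsics, pixels), "world_to_cam" (4x4, takes a point from world to camera coordinates); the wrist camera has in their place "hand_eye" (4x4, takes a point from camera to tool coordinates, whose origin is the TCP and whose axes are the flange's). Camera axes: x right, y down, z forward; pixel columns grow to the right and rows downward; lengths in mm; the calibration is good to about 2 mm. A picture is of the moment at which its call begins: read the wrist's pose just before it. There is no depth.
- ticket.close_job(): hands the job in; it is judged then, once.
The state is a dict: "clock": time; "joint_positions": joint angles; "dq": joint speeds; "joint_torque": joint torques, N m; "position": TCP position; "eef_rot": TCP orientation; "contact_force": force on the tool from outside, world axes, zero at the start; "wrist_torque": the same for the moment, N m; "grip_width": finger opening in mm; "gripper_force": force on a finger pad.
Only numpy, scipy, OpenCV 4.12 (cv2) and the standard library are available. Lean on these libraries where they do the work, as an engineer would, in place of code of your own. Each camera call takes 0.05 s, during which the arm holds its last target. There are 200 camera calls.

## Working session

There is one attempt and no reset: what is moved stays moved. The work goes in short steps, Python scripts to look and compute and a tool call to move; the robot and the scene stay as the last step left them, time stands still between calls to the robot, and variables do not carry over. Pictures are saved under pics/ and viewed, at most 10 in all, crops included, and the job is handed in when it is done.

Besides the shell and the picture viewer there is one more tool, called after "Call:" as name(argument=value, ...) on one line, values as JSON. jog_arm: Moves the arm, as the interface text tells. Its arguments: {"type":"object","properties":{"deltas":{"type":"string"}},"required":["deltas"]}

```bash
mkdir -p pics
python3 - <<'E'
from cell import readout, snapshot
import cv2,numpy as np
print(readout.get_state())
for n in("scene","top"):
    s=snapshot(n);cv2.imwrite(f"pics/{n}0.png",s["img"]);np.savez(f"{n}0.npz",**s);print(s["mtx"],s["world_to_cam"])
a=cv2.imread("pics/scene0.png");b=cv2.imread("pics/top0.png")
E
```

```text
{'clock': 0.0, 'joint_positions': array([-1.23358846,  0.33285934, -0.06468953,  1.46097052,  0.02158387,
        1.34987544, -0.0884677 ]), 'dq': array([-0.00171235,  0.00100551, -0.00034782, -0.00064937,  0.00110867,
       -0.0002076 , -0.00286275]), 'joint_torque': array([-7.39267543e-04, -6.23247027e+01,  2.45033449e-02, -3.89901423e+01,
       -6.12769020e-02,  3.96977237e-02,  1.18415255e-04]), 'position': array([219.93335204, 584.62630359, 235.74777017]), 'eef_rot': array([ 1.78915107e-01,  9.83864260e-01, -7.01848576e-04, -1.00205363e-04]), 'contact_force': array([-0.34327489, -0.01828967, -0.14131683]), 'wrist_torque': array([-0.032404  , -0.00908237, -0.00946759]), 'gripper_force': 0.0, 'grip_width': 87.28312560651933}
[[390.20154087   0.         255.90878072]
 [  0.         390.20154087 193.61710262]
 [  0.           0.           1.        ]] [[ 7.34354968e-01 -6.78756843e-01  3.45394724e-03 -5.32032646e+02]
 [-5.02510217e-01 -5.47078366e-01 -6.69469001e-01  2.53389843e+02]
 [ 4.56296245e-01  4.89892243e-01 -7.42831964e-01  7.86356654e+02]
 [ 0.00000000e+00  0.00000000e+00  0.00000000e+00  1.00000000e+00]]
[[468.06659518   0.         261.45568417]
 [  0.         468.06659518 193.9549276 ]
 [  0.           0.           1.        ]] [[-2.35928558e-02 -9.99670149e-01 -1.01474391e-02 -1.49052537e+02]
 [-9.95167124e-01  2.44519474e-02 -9.51025585e-02  5.91702649e+02]
 [ 9.53193135e-02  7.85465679e-03 -9.95415759e-01  1.14400616e+03]
 [ 0.00000000e+00  0.00000000e+00  0.00000000e+00  1.00000000e+00]]
```

View pics/scene0.png

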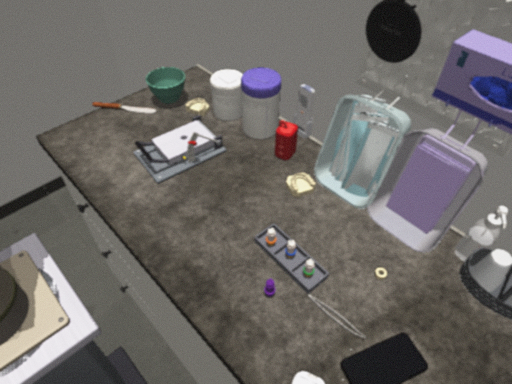

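View pics/top0.png

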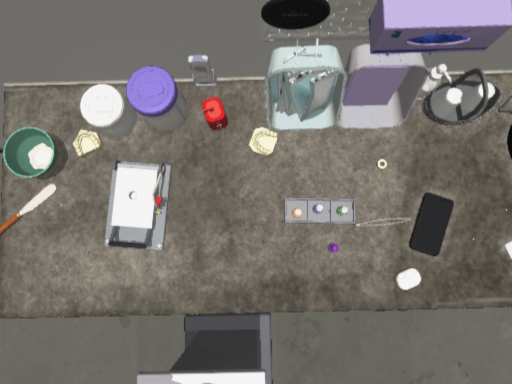

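The scene view shows the stage at about (182,145) and the bin at about (291,257), with the blue die in the middle compartment. In the top view the stage is at about (137,205), the blue die at about (319,209), and the purple look-alike at (334,248). I'll enlarge these areas next.

Run:
```python
import cv2,numpy as np
t=cv2.imread("pics/top0.png");s=cv2.imread("pics/scene0.png")
f=lambda im,x,y,w,h,k:cv2.resize(im[y:y+h,x:x+w],None,fx=k,fy=k,interpolation=cv2.INTER_CUBIC)
A=f(t,100,155,80,100,4);B=f(s,130,115,100,70,4);C=f(t,280,192,80,36,4);D=f(s,250,220,80,70,3)
o=np.zeros((600,800,3),np.uint8)
for im,x,y in((A,0,0),(B,330,0),(C,0,410),(D,330,290)):o[y:y+im.shape[0],x:x+im.shape[1]]=im
cv2.imwrite("pics/crop1.png",o)
for n,im in(("top",t),("scene",s)):
    h=cv2.cvtColor(im,cv2.COLOR_BGR2HSV)
    for c,lo,hi in(("blue",(100,70,40),(125,255,255)),("red",(0,140,80),(6,255,255)),("red2",(174,140,80),(180,255,255)),("yel",(22,120,80),(35,255,255))):
        k,_,st,ce=cv2.connectedComponentsWithStats(cv2.inRange(h,lo,hi))
        print(n,c,[(np.round(ce[i],1).tolist(),int(st[i,4])) for i in range(1,k) if st[i,4]>1 and 100<ce[i][0]<360 and ce[i][1]>110][:12])
```

```text
top blue [([158.1, 111.9], 8), ([144.0, 113.0], 8), ([147.5, 114.0], 4), ([151.0, 113.0], 4), ([316.2, 209.5], 23)]
top red [([224.0, 111.0], 3), ([225.0, 114.5], 2), ([219.3, 123.4], 76), ([207.5, 121.5], 2), ([158.1, 200.2], 43)]
top red2 [([213.8, 112.2], 217), ([225.3, 119.0], 3), ([221.5, 123.0], 2), ([225.2, 123.4], 5), ([222.5, 125.5], 2)]
top yel [([157.3, 211.6], 7)]
scene blue [([290.0, 252.3], 45)]
scene red [([284.5, 137.4], 360), ([276.2, 130.0], 4), ([297.0, 128.5], 2), ([295.0, 132.6], 5), ([276.4, 134.6], 5), ([192.2, 142.3], 19), ([288.5, 155.0], 6)]
scene red2 [([281.5, 123.0], 2), ([293.6, 131.1], 38), ([282.1, 135.9], 87), ([284.5, 142.0], 2), ([285.9, 150.0], 54), ([276.9, 147.0], 7), ([284.0, 144.3], 3), ([290.0, 149.5], 2), ([276.8, 150.8], 4), ([278.6, 154.9], 8)]
scene yel [([183.9, 157.1], 8)]
```

View pics/crop1.png

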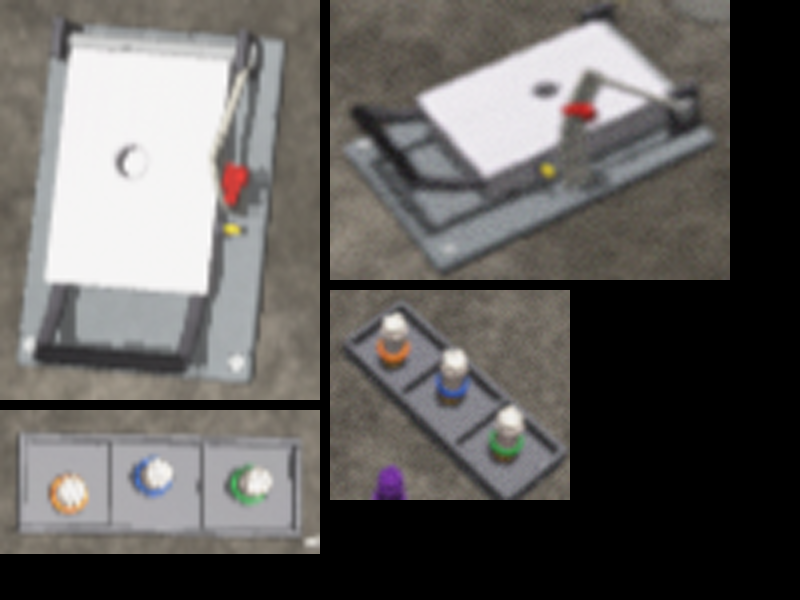

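The crops show the socket mouth at about (132.6,195) in the top view. The bar runs from about (109,243) to (147,245.5), with the red marker at (158,200) and the yellow pin at (157.5,212). The blue collar is at about (318,209).

```bash
cat > h.py <<'E'
import cv2,numpy as np
from scipy.spatial.transform import Rotation as R
def ray(n,uv,f=None):
    s=np.load(n+"0.npz");W=s["world_to_cam"];r=W[:3,:3]
    d=r.T@np.linalg.solve(s["mtx"],[uv[0],uv[1],1]);return -r.T@W[:3,3],d
def onz(n,uv,z):
    c,d=ray(n,uv);return c+d*(z-c[2])/d[2]
def tri(a,b):
    A=0;B=0
    for c,d in(ray("top",a),ray("scene",b)):
        d=d/np.linalg.norm(d);P=np.eye(3)-np.outer(d,d);A=A+P;B=B+P@c
    return np.linalg.solve(A,B)
E
python3 - <<'E'
from h import *
np.set_printoptions(precision=1,suppress=True)
t=cv2.imread("pics/top0.png");s=cv2.imread("pics/scene0.png")
def plate(n,im,x0,y0,x1,y1,thr):
    m=np.zeros(im.shape[:2],np.uint8);m[y0:y1,x0:x1]=(im.min(2)>thr)[y0:y1,x0:x1]*255
    c=max(cv2.findContours(m,0,1)[0],key=cv2.contourArea)
    r=cv2.minAreaRect(cv2.convexHull(c)); 
    q=cv2.approxPolyDP(cv2.convexHull(c),4,True)[:,0]
    print(n,cv2.contourArea(c),"quad",q.tolist(),[onz(n,p,44) for p in q]);return r
r=plate("top",t,100,155,180,255,190);b=cv2.boxPoints(r);P=[onz("top",p,44) for p in b];print(b,P,"mean",np.mean(P,0)[:2])
plate("scene",s,130,115,230,185,190)
print("edges",[np.linalg.norm(P[i]-P[i-1]) for i in range(4)])
print("socket top",onz("top",(132.6,195.1),44),"scene",onz("scene",(130+545/4-330/4,115+90/4),44))
print("bar",onz("top",(109.1,242.8),58),onz("top",(147,245.5),58))
print("collar top",onz("top",(318,208.8),22),"scene",onz("scene",(290.7,252.7),22),"tri",tri((318,208.8),(290.7,252.7)))
print("tooth top",onz("top",(280+158/4,192+64/4),54),"scene",onz("scene",(250+124/3,220+65/3),54))
print("pointer",tri((157.6,212.2),(183.9,157.1)),"mark",tri((158.1,200.2),(192.2,142.3)))
for u in((285,300),(355,300)):pass
print("bin corners",[onz("top",(280+a/4,192+(b-410)/4),20) for a,b in((19,434),(299,438),(301,532),(19,530))])
E
```

```text
top 2401.0 quad [[118, 164], [157, 167], [150, 228], [111, 225]] [array([670., 192.,  44.]), array([660. ,  94.7,  44. ]), array([509.1, 112.3,  44. ]), array([518.8, 208.4,  44. ])]
[[110.3 224.9]
 [117.3 162.6]
 [158.6 167.2]
 [151.7 229.5]] [array([519., 210.,  44.]), array([673.7, 193.8,  44. ]), array([659.5,  90.6,  44. ]), array([505.3, 108. ,  44. ])] mean [589.3 150.6]
scene 916.0 quad [[213, 136], [169, 158], [153, 140], [195, 121]] [array([655.9, 104.9,  44. ]), array([512.3, 112.8,  44. ]), array([521.4, 204.7,  44. ]), array([659.7, 194.6,  44. ])]
edges [np.float64(102.9012121188772), np.float64(155.52059408871733), np.float64(104.21400172316062), np.float64(155.1995118838446)]
socket top [591.3 155.3  44. ] scene [591.1 155.4  44. ]
bar [475.3 208.1  58. ] [466.7 116.1  58. ]
collar top [ 547.7 -303.9   22. ] scene [ 546.7 -306.5   22. ] tri [ 548.3 -304.6   18.2]
tooth top [ 547.6 -304.    54. ] scene [ 551.4 -300.8   54. ]
pointer [547.6  95.3  37.2] mark [573.5  83.7  81.7]
bin corners [array([ 577. , -221.5,   20. ]), array([ 570.2, -397.1,   20. ]), array([ 511.3, -395.8,   20. ]), array([ 516.7, -219.8,   20. ])]
```

Call:
jog_arm(deltas="0 0 0 0 0 6.9 0.15;0 0 0 0 0 6.9 0.15;0 0 0 0 0 6.9 0.15;0 0 0 0 0 6.9 0.15;0 0 0 0 0 6.9 0.15;0 0 0 0 0 6.9 0.15;0 0 0 0 0 6.9 0.15;0 0 0 0 0 6.9 0.15;0 0 0 0 0 6.9 0.15;0 0 0 0 0 6.9 0.15;0 0 0 0 0 6.6 0.15;0 1 0 0 0 0 0.15")

```text
clock: 1.1
position: [227.9, 584.4, 236.2]
eef_rot: [0.745, 0.667, -0.001, -0.0]
contact_force: [-0.8, -0.0, -0.1]
grip_width: 49.8
gripper_force: 0.0
```

Call:
jog_arm(deltas="-1 2 0 0 0 0 0.15;-2 3 0 0 0 0 0.15;-2.5 3 0 0 0 0 0.15;-2.5 3 0 0 0 0 0.15;-2.5 3 0 0 0 0 0.15;-2.5 3 0 0 0 0 0.15;-2.5 3 0 0 0 0 0.15;-2.5 3 0 0 0 0 0.15;-2.5 3 0 0 0 0 0.15;-3 3 0 0 0 0 0.15;-3 3 0 0 0 0 0.15;-3.5 2 0 0 0 0 0.15")

```text
clock: 2.1
position: [536.6, 247.8, 236.2]
eef_rot: [0.743, 0.669, -0.0, 0.0]
contact_force: [0.6, 0.4, -0.5]
grip_width: 50.1
gripper_force: 0.0
```

Call:
jog_arm(deltas="-3.8 1 0 0 0 0 0.15;-3.8 0.5 0 0 0 0 0.15;-3.8 0 0 0 0 0 0.15;-3.8 0 0 0 0 0 0.15;-3.8 0 0 0 0 0 0.15;-3.8 0 0 0 0 0 0.15;-3.8 0 0 0 0 0 0.15;-3.8 0 0.5 0 0 0 0.15;-3.8 0 1 0 0 0 0.15;-3.8 0 1.5 0 0 0 0.15;-3.8 0 1.5 0 0 0 0.15;-3.5 0 1.5 0 0 0 0.15")

```text
clock: 3.1
position: [499.6, -204.9, 176.2]
eef_rot: [0.743, 0.669, 0.0, 0.0]
contact_force: [0.7, 0.3, -0.2]
grip_width: 50.1
gripper_force: 0.0
```

Call:
jog_arm(deltas="-3 1.5 0.5 0 0 0 0.15;-3 2 1 0 0 0 0.15;-2 1.5 1 0 0 0 0.15;-1 0.8 1 0 0 0 0.15;-0.4 0 1 0 0 0 0.15;0 0 1 0 0 0 0.15;0 0 0 0 0 0 0.15;0 0 0 0 0 0 0.15")

```text
clock: 3.77
position: [547.4, -300.5, 121.1]
eef_rot: [0.744, 0.668, 0.0, -0.001]
contact_force: [-0.3, 0.2, -0.2]
grip_width: 50.1
gripper_force: 0.0
```

Run:
```python
from cell import readout, snapshot
import cv2,numpy as np
s0=readout.get_state();s=snapshot("wrist");cv2.imwrite("pics/w1.png",s["img"])
np.savez("w1.npz",img=s["img"],mtx=s["mtx"],he=s["hand_eye"],p=s0["position"],q=s0["eef_rot"])
print(s0["position"],s0["eef_rot"],s["hand_eye"].round(3),s["mtx"])
```

```text
[ 547.44685194 -300.54248472  121.1442792 ] [ 7.43745220e-01  6.68462826e-01  2.35839279e-05 -7.04977153e-04] [[ 1.00000e-03 -9.57000e-01 -2.91000e-01  8.00000e+01]
 [ 1.00000e+00  1.00000e-03  1.00000e-03  6.69000e-01]
 [-0.00000e+00 -2.91000e-01  9.57000e-01 -1.48044e+02]
 [ 0.00000e+00  0.00000e+00  0.00000e+00  1.00000e+00]] [[310.49012982   0.         258.52172415]
 [  0.         310.49012982 189.41513574]
 [  0.           0.           1.        ]]
```

View pics/w1.png

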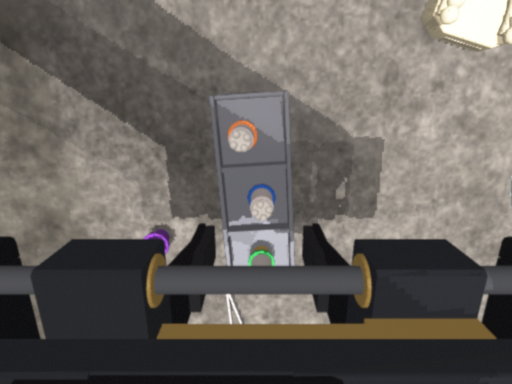

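The wrist view shows the blue collar centred at about (262,198), with the tooth top at (262,207). The fingers straddle it well.

```bash
cat >> h.py <<'E'
def wray(f,uv,z):
    s=np.load(f);r=R.from_quat(s["q"]).as_matrix();T=s["he"]
    d=r@T[:3,:3]@np.linalg.solve(s["mtx"],[uv[0],uv[1],1]);c=s["p"]+r@T[:3,3]
    return c+d*(z-c[2])/d[2]
E
python3 - <<'E'
from h import *
im=cv2.imread("pics/w1.png");h=cv2.cvtColor(im,cv2.COLOR_BGR2HSV)
m=cv2.inRange(h,(100,100,40),(125,255,255));m[:170]=0;m[225:]=0
ys,xs=np.nonzero(m);(c,r)=cv2.minEnclosingCircle(np.stack([xs,ys],1).astype(np.float32));print(c,r,xs.min(),xs.max(),ys.min(),ys.max(),len(xs))
print(wray("w1.npz",c,22),"tooth",wray("w1.npz",(262,207),54),wray("w1.npz",((xs.min()+xs.max())/2,ys.min()),24))
E
```

```text
(261.0172424316406, 197.33908081054688) 14.081156730651855 247 275 184 203 169
[ 550.06045422 -302.81495433   22.        ] tooth [ 550.87223997 -299.79058491   54.        ] [ 551.29156913 -290.68289478   24.        ]
```

Call:
jog_arm(deltas="-0.22 0.28 1 0 0 0 0.15;0 0 1.2 0 0 0 0.15;0 0 1.2 0 0 0 0.15;0 0 1.2 0 0 0 0.15;0 0 1.2 0 0 0 0.15;0 0 1.2 0 0 0 0.15;0 0 0.7 0 0 0 0.15;0 0 0.3 0 0 0 0.15;0 0 0 0 0 0 0.15")

```text
clock: 4.57
position: [550.1, -304.0, 40.6]
eef_rot: [0.744, 0.668, -0.0, -0.001]
contact_force: [-0.2, 0.4, -0.4]
grip_width: 50.1
gripper_force: 0.0
```

Call:
jog_arm(deltas="0 0 0 0 0 0 -1;0 0 0 0 0 0 -1;0 0 0 0 0 0 -1;0 0 0 0 0 0 -1;0 0 0 0 0 0 -1;0 0 0 0 0 0 -1;0 0 0 0 0 0 -1")

```text
clock: 5.15
position: [550.6, -304.1, 41.7]
eef_rot: [0.744, 0.668, 0.0, 0.0]
contact_force: [-0.2, 0.6, 1.3]
grip_width: 17.1
gripper_force: 29.9
```

Call:
jog_arm(deltas="0 0 -0.8 0 0 0 -1;0 0 -2 0 0 0 -1;0 0 -2.5 0 0 0 -1;0 0 -2.5 0 0 0 -1;1 0 -2.5 0 0 0 -1;2 0 -2 0 0 0 -1;3 0 -1.5 0 0 0 -1;3 -0.1 -1 0 0 0 -1;3 -0.1 0 0 0 0 -1;3 -0.1 0 0 0 0 -1;3 -0.1 0 0 0 0 -1;3 -0.1 0 0 0 0 -1")

```text
clock: 6.15
position: [568.1, -93.5, 190.2]
eef_rot: [0.744, 0.668, 0.0, 0.0]
contact_force: [0.6, 0.1, -1.0]
grip_width: 17.3
gripper_force: 29.9
```

Call:
jog_arm(deltas="3 -0.1 0 0 0 0 -1;3 -0.1 0 0 0 0 -1;3 -0.1 0 0 0 0 -1;3 -0.1 0 0 0 0 -1;3 0 0 0 0 0 -1;2.5 0 0 0 0 0 -1;1.2 0 0 0 0 0 -1;0 0 0 0 0 0 -1;0 0 0 0 0 0 -1;0 0 0 0 0 0 -1")

```text
clock: 6.98
position: [584.6, 89.3, 189.8]
eef_rot: [0.745, 0.667, -0.0, 0.0]
contact_force: [-0.5, -1.1, -1.0]
grip_width: 17.0
gripper_force: 29.9
```

Run:
```python
from cell import readout, snapshot
import cv2,numpy as np
s0=readout.get_state();s=snapshot("wrist");cv2.imwrite("pics/w2.png",s["img"])
np.savez("w2.npz",img=s["img"],mtx=s["mtx"],he=s["hand_eye"],p=s0["position"],q=s0["eef_rot"])
print(s0["position"],s0["eef_rot"],s0["grip_width"],s0["contact_force"])
```

```text
[584.56056699  89.30257976 189.80965137] [ 7.45179879e-01  6.66863391e-01 -1.74096958e-04  3.68188262e-04] 16.96316726689976 [-0.49203117 -1.10912091 -1.02351888]
```

View pics/w2.png

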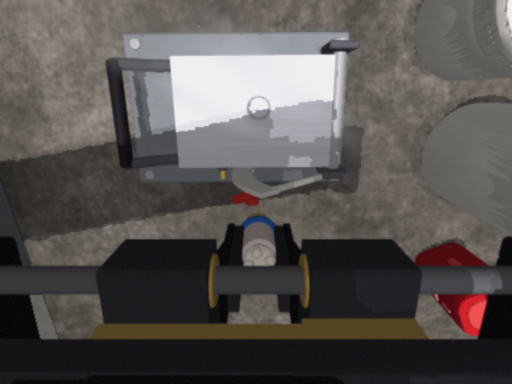

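The wrist view shows the socket at about (259,106), the red marker at (245,199), the yellow pin at (222,174), the bar from (115,62) to (125,165), and the held blue collar at about (259,222).

Run:
```python
from h import *
np.set_printoptions(precision=1,suppress=True)
f="w2.npz";im=cv2.imread("pics/w2.png");h=cv2.cvtColor(im,cv2.COLOR_BGR2HSV)
def cen(lo,hi,x0,y0,x1,y1):
    m=cv2.inRange(h,lo,hi)[y0:y1,x0:x1];ys,xs=np.nonzero(m);return xs.mean()+x0,ys.mean()+y0,xs.min()+x0,xs.max()+x0,ys.min()+y0,ys.max()+y0
g=cv2.cvtColor(im,cv2.COLOR_BGR2GRAY)
c=cv2.HoughCircles(cv2.resize(g[85:130,235:285],None,fx=4,fy=4,interpolation=cv2.INTER_CUBIC),cv2.HOUGH_GRADIENT,1,50,param1=80,param2=15,minRadius=25,maxRadius=70)
print("hough",c)
for k in c[0][:1]:
    u=(k[0]/4+235,k[1]/4+85);print("socket",u,wray(f,u,44))
q=[wray(f,p,44) for p in((171,57),(329,54),(333,166),(179,167))]
print("plate",q,[np.degrees(np.arctan2(*(q[b]-q[a])[[1,0]])) for a,b in((0,1),(3,2),(2,1),(3,0))])
b1,b2=wray(f,(115,62),58),wray(f,(125,165),58);print("bar",b1,b2,(b1+b2)/2)
print("barmid2",wray(f,(120,114),60))
bl=cen((100,100,40),(125,255,255),235,205,285,245);print("blue",bl)
s=np.load(f);rr=R.from_quat(s["q"]).as_matrix()
# collar height: foot 37.7 below TCP -> collar top 17.7 below
for z in(17.7,19.7,21.7):
  for u in((bl[2],bl[5]),(bl[3],bl[5]),((bl[2]+bl[3])/2,bl[4])):
    print(z,u,rr.T@(wray(f,u,s["p"][2]-z)-s["p"]))
y=cen((20,100,80),(35,255,255),210,165,232,185);r=cen((0,140,60),(8,255,255),225,185,265,210)
print("yel",y,wray(f,y[:2],33),"red",r)
for z in(80,85,90,95):print(z,wray(f,r[:2],z),wray(f,(r[2],r[1]),z))
```

```text
hough [[[94.5 90.5 47.4]]]
socket (np.float32(258.625), np.float32(107.625)) [593.1 157.6  44. ]
plate [array([521.6, 208.7,  44. ]), array([659.2, 195.9,  44. ]), array([658.6,  95.4,  44. ]), array([510.4, 110.8,  44. ])] [np.float64(-5.297810496622026), np.float64(-5.9379405016803695), np.float64(89.6804778657875), np.float64(83.48761445377541)]
bar [477.7 208.1  58. ] [465.4 120.9  58. ] [471.6 164.5  58. ]
barmid2 [472.6 166.2  60. ]
blue (np.float64(258.81944444444446), np.float64(221.71296296296296), np.int64(242), np.int64(274), np.int64(216), np.int64(233))
17.7 (np.int64(242), np.int64(233)) [ 3.1 -8.8 17.7]
17.7 (np.int64(274), np.int64(233)) [ 3.1  9.8 17.7]
17.7 (np.float64(258.0), np.int64(216)) [13.7  0.5 17.7]
19.7 (np.int64(242), np.int64(233)) [ 2.1 -8.9 19.7]
19.7 (np.int64(274), np.int64(233)) [ 2.2  9.9 19.7]
19.7 (np.float64(258.0), np.int64(216)) [12.9  0.5 19.7]
21.7 (np.int64(242), np.int64(233)) [ 1.2 -9.1 21.7]
21.7 (np.int64(274), np.int64(233)) [ 1.2 10.  21.7]
21.7 (np.float64(258.0), np.int64(216)) [12.1  0.5 21.7]
yel (np.float64(222.69230769230768), np.float64(174.15384615384616), np.int64(221), np.int64(225), np.int64(170), np.int64(178)) [549.8  96.5  33. ] red (np.float64(244.66535433070865), np.float64(198.88188976377953), np.int64(232), np.int64(258), np.int64(192), np.int64(205))
80 [572.6  83.5  80. ] [561.6  84.7  80. ]
85 [573.   85.1  85. ] [562.2  86.3  85. ]
90 [573.4  86.8  90. ] [562.8  87.9  90. ]
95 [573.8  88.4  95. ] [563.5  89.6  95. ]
```

Call:
jog_arm(deltas="2 0 0 0 0 0 -1;2.5 0 1 0 0 0 -1;1.5 0 1.5 0 0 0 -1;0.7 0 2 0 0 0 -1;0 0 2 0 0 0 -1;0 0 1.8 0 0 0 -1;0 0 1 0 0 0 -1;0 0 0.4 0 0 0 -1;0 0 0 0 0 0 -1;0 0 0 0 0 0 -1;0 0 0 0 0 0 -1")

```text
clock: 7.95
position: [592.5, 158.1, 93.7]
eef_rot: [0.744, 0.668, 0.001, 0.0]
contact_force: [-0.7, 1.0, -0.6]
grip_width: 17.2
gripper_force: 29.9
```

Run:
```python
from cell import readout, snapshot
import cv2,numpy as np
s0=readout.get_state();s=snapshot("wrist");cv2.imwrite("pics/w3.png",s["img"][60:330,140:380].repeat(2,0).repeat(2,1))
np.savez("w3.npz",img=s["img"],mtx=s["mtx"],he=s["hand_eye"],p=s0["position"],q=s0["eef_rot"])
print(s0["position"],s0["eef_rot"],s0["grip_width"],s0["contact_force"])
```

```text
[592.46283592 158.05205796  93.67493562] [7.44498575e-01 6.67623458e-01 8.43494720e-04 2.80357942e-04] 17.191073502272417 [-0.74080071  0.98829036 -0.58800446]
```

View pics/w3.png

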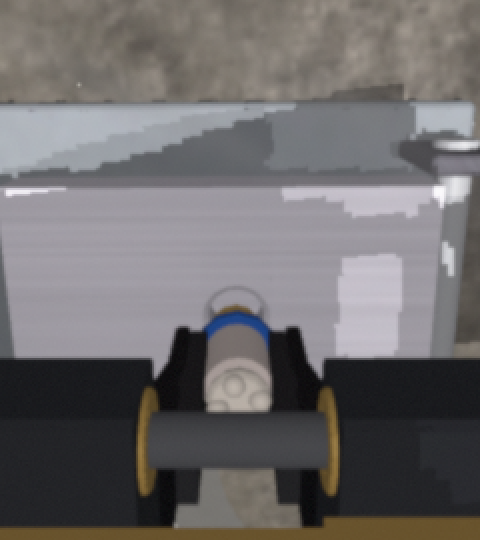

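The close-up puts the socket's far rim at full-image pixel (258.5,204), collar columns 242–275, and collar far edge at about row 216. I'll compute the remaining offset.

Run:
```python
from h import *
np.set_printoptions(precision=1,suppress=True)
f="w3.npz";s=np.load(f);rr=R.from_quat(s["q"]).as_matrix()
L=lambda u,z:rr.T@(wray(f,u,z)-s["p"])
P=lambda x,y:(140+x/2,60+y/2)
print("rim far",L(P(237,287),44),"rim L/R",L(P(207,306),44),L(P(266,306),44))
print("collar far top",L(P(237,309),76),"bottom edge",L(P(237,309),72),"foot far",L(P(237,303),57.5))
print("collar L/R",L(P(205,336),76),L(P(270,336),76))
```

```text
rim far [10.   0.8 49.7] rim L/R [ 3.1 -9.4 49.7] [ 3.1 10.7 49.7]
collar far top [14.6  0.8 17.7] bottom edge [13.1  0.8 21.7] foot far [ 9.4  0.8 36.2]
collar L/R [ 6.2 -8.5 17.7] [ 6.2 10.4 17.7]
```

Call:
jog_arm(deltas="-0.25 0 0 0 0 0 -1;0 0 0.4 0 0 0 -1;0 0 0.4 0 0 0 -1;0 0 0.4 0 0 0 -1;0 0 0.3 0 0 0 -1;0 0 0.2 0 0 0 -1;0 0 0.2 0 0 0 -1")

```text
clock: 8.58
position: [591.4, 155.7, 73.1]
eef_rot: [0.744, 0.668, -0.0, -0.0]
contact_force: [0.3, -0.6, 0.2]
grip_width: 16.9
gripper_force: 29.9
```

Call:
jog_arm(deltas="0 0 0.2 0 0 0 -1;0 0 0.2 0 0 0 -1;0 0 0.2 0 0 0 -1;0 0 0.1 0 0 0 -1;0 0 0 0 0 0 -1;0 0 0 0 0 0 -1")

```text
clock: 9.08
position: [591.5, 155.7, 66.6]
eef_rot: [0.744, 0.668, 0.0, -0.0]
contact_force: [-0.5, 0.1, 0.3]
grip_width: 17.0
gripper_force: 29.9
```

Call:
jog_arm(deltas="0 0 0.1 0 0 0 -1;0 0 0 0 0 0 -1;0 0 0.1 0 0 0 -1;0 0 0 0 0 0 -1")

```text
clock: 9.42
position: [591.7, 155.8, 65.6]
eef_rot: [0.744, 0.668, 0.0, -0.0]
contact_force: [-4.2, -0.6, 10.0]
grip_width: 17.0
gripper_force: 30.0
```

Call:
jog_arm(deltas="0 0 0 0 0 0 0;0 0 0 0 0 0 0;0 0 0 0 0 0 0;0 0 0 0 0 0 0;0 0 0 0 0 0 0;0 0 -1 0 0 0 0;0 0 -2 0 0 0 0;0 0 -3 0 0 0 0;0 0 -3 0 0 0 0;0 0 -2 0 0 0 0;0 0 -0.5 0 0 0 0;0 0 0 0 0 0 0")

```text
clock: 10.42
position: [592.4, 155.8, 181.8]
eef_rot: [0.744, 0.668, 0.002, 0.0]
contact_force: [0.3, 0.4, -0.3]
grip_width: 43.5
gripper_force: 0.0
```

Run:
```python
from cell import readout, snapshot
import cv2,numpy as np
s0=readout.get_state();s=snapshot("wrist")
np.savez("w4.npz",img=s["img"],mtx=s["mtx"],he=s["hand_eye"],p=s0["position"],q=s0["eef_rot"])
a=s["img"];t=snapshot("scene")["img"];o=np.zeros((480,800,3),np.uint8)
o[:384,:512]=a;o[:280,512:800]=cv2.resize(t[115:185,150:222],(288,280),interpolation=cv2.INTER_CUBIC);cv2.imwrite("pics/w4.png",o)
print(s0["position"],s0["eef_rot"],s0["grip_width"])
```

```text
[592.41616875 155.83812545 181.84190734] [7.44428244e-01 6.67700033e-01 1.74195518e-03 4.69729672e-04] 43.52402315843664
```

View pics/w4.png

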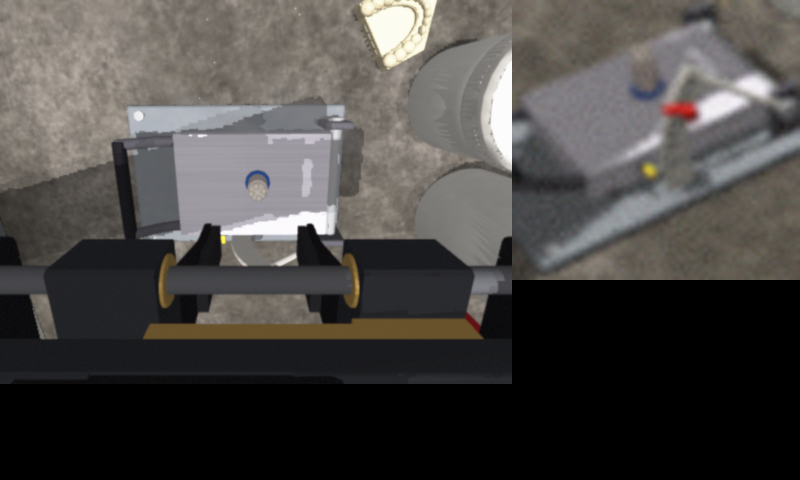

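The die is home, with its collar down on the plate. Next is the bar.

Call:
jog_arm(deltas="-0.4 -2 0 0 0 0 0;0 -3 0 0 0 0 0;0 -3 0 0 0 0 0;0 -2.5 0 0 0 0 0;0 -1.4 1 0 0 0 0;0 -0.3 2 0 0 0 0;0 0 2 0 0 0 0;0 0 1 0 0 0 0;0 0 0 0 0 0 0;0 0 0 0 0 0 0")

```text
clock: 11.35
position: [469.5, 164.4, 119.0]
eef_rot: [0.745, 0.668, -0.001, 0.0]
contact_force: [0.3, 0.8, 0.3]
grip_width: 43.6
gripper_force: 0.0
```

Call:
jog_arm(deltas="0 0 1 0 0 0 0;0 0.1 1.5 0 0 0 0;0 0 1.5 0 0 0 0;0 0 1.2 0 0 0 0;0 0 0.8 0 0 0 0;0 0 0.5 0 0 0 0;0 0 0 0 0 0 0;0 0 0 0 0 0 0")

```text
clock: 12.02
position: [471.1, 164.8, 54.9]
eef_rot: [0.744, 0.668, 0.0, 0.0]
contact_force: [0.4, -0.8, 0.4]
grip_width: 43.6
gripper_force: 0.0
```

Call:
jog_arm(deltas="0 0 0 0 0 0 -1;0 0 0 0 0 0 -1;0 0 0 0 0 0 -1;0 0 0 0 0 0 -1;0 0 0 0 0 0 -1;0 0 0 0 0 0 -1;0 0 0 0 0 0 -1;0 0 0 0 0 0 -1")

```text
clock: 12.68
position: [470.7, 164.9, 54.6]
eef_rot: [0.744, 0.668, -0.0, -0.0]
contact_force: [-1.4, -0.3, 3.8]
grip_width: 11.2
gripper_force: 30.0
```

Run:
```python
from cell import readout
import numpy as np
s=readout.get_state();print(s["position"],s["contact_force"],s["grip_width"],s["joint_positions"])
from h import *
# mark location estimates in stage frame, hinge from socket
a=np.radians(-6.15);ex=np.array([np.cos(a),np.sin(a)]);ey=np.array([-ex[1],ex[0]])
O=np.array([591.5,156.5])+73.5*ex-5*ey;print("hinge",O)
for n,m in(("tri",tri((158.1,200.2),(192.2,142.3))),("pt",tri((157.6,212.2),(183.9,157.1)))):
    l=m[:2]-O;print(n,l@ex,l@ey,m[2]-33)
# predicted pixels of the pointer tip for angles, in scene and top
for n in("scene","top"):
    t=np.load(n+"0.npz")
    for th in(0,.4,.45,.5,.55,.6):
        x=-110*np.cos(th);z=33+110*np.sin(th);p=np.r_[O+x*ex-64*ey,z,1];c=t["mtx"]@(t["world_to_cam"]@p)[:3];print(n,th,c[:2]/c[2])
```

```text
[470.66039813 164.85418283  54.63811464] [-1.36686846 -0.33193473  3.75058466] 11.176483990912088 [-0.86292036  0.26282557  0.48627741  2.00645389 -0.15500292  0.90761846
 -0.40339824]
hinge [664.04133643 143.65459189]
tri -83.63362248185973 -69.27396457123552 48.67454788067543
pt -110.5501272007744 -60.59611743611895 4.1501765751701925
scene 0 [185.03771345 158.83059028]
scene 0.4 [185.78615193 145.53881667]
scene 0.45 [186.29307289 143.75046593]
scene 0.5 [186.89114625 141.9506777 ]
scene 0.55 [187.57923756 140.14489163]
scene 0.6 [188.35586393 138.33864562]
top 0 [159.29004448 212.30560198]
top 0.4 [155.60422197 207.69762692]
top 0.45 [155.21014008 206.61454596]
top 0.5 [154.83553198 205.42217484]
top 0.55 [154.48173381 204.12262103]
top 0.6 [154.15004143 202.71841204]
```

Call:
jog_arm(deltas="0 0.07 -0.48 0 0 0 -1;0 0.08 -0.48 0 0 0 -1;0 0.1 -0.48 0 0 0 -1;0 0.11 -0.48 0 0 0 -1;0 0.12 -0.47 0 0 0 -1;0 0.13 -0.47 0 0 0 -1;0 0.14 -0.47 0 0 0 -1;0 0.15 -0.47 0 0 0 -1;0 0.16 -0.46 0 0 0 -1;0 0.18 -0.46 0 0 0 -1;0 0.18 -0.46 0 0 0 -1;0 0.19 -0.46 0 0 0 -1")

```text
clock: 13.68
position: [486.0, 163.2, 111.1]
eef_rot: [0.744, 0.668, -0.001, -0.001]
contact_force: [-5.4, 1.8, -1.6]
grip_width: 10.9
gripper_force: 30.0
```

Call:
jog_arm(deltas="0 0.21 -0.44 0 0 0 -1;0 0.22 -0.44 0 0 0 -1;0 0.23 -0.44 0 0 0 -1;0 0.24 -0.43 0 0 0 -1;0 0.26 -0.42 0 0 0 -1;0 0.27 -0.41 0 0 0 -1;0 0.27 -0.41 0 0 0 -1;0 0.28 -0.4 0 0 0 -1;0 0 0 0 0 0 -1;0 0 0 0 0 0 -1;0 0 0 0 0 0 -1;0 0 0 0 0 0 -1")

```text
clock: 14.68
position: [504.5, 161.3, 145.0]
eef_rot: [0.744, 0.668, -0.002, -0.002]
contact_force: [-13.6, 1.1, 5.8]
grip_width: 11.2
gripper_force: 30.0
```

Run:
```python
from cell import readout, snapshot
import cv2,numpy as np
s0=readout.get_state();print(s0["position"],s0["contact_force"],s0["grip_width"],s0["gripper_force"])
o=np.zeros((600,800,3),np.uint8)
f=lambda im,x,y,w,h,k:cv2.resize(im[y:y+h,x:x+w],None,fx=k,fy=k,interpolation=cv2.INTER_CUBIC)
t=snapshot("top")["img"];s=snapshot("scene")["img"];w=snapshot("wrist")
np.savez("w5.npz",img=w["img"],mtx=w["mtx"],he=w["hand_eye"],p=s0["position"],q=s0["eef_rot"])
cv2.imwrite("top5.png",t);cv2.imwrite("scene5.png",s)
o[:300,:400]=f(s,165,115,50,37,8)[:300,:400][:296] if 0 else cv2.resize(f(s,165,115,50,37,8),(400,300))
o[:300,400:]=cv2.resize(f(t,130,185,50,37,8),(400,300))
o[300:,:400]=cv2.resize(w["img"],(400,300));cv2.imwrite("pics/c5.png",o)
for n,im in(("top",t),("scene",s)):
    h=cv2.cvtColor(im,cv2.COLOR_BGR2HSV)
    for c,lo,hi in(("red",(0,140,60),(8,255,255)),("yel",(20,100,80),(35,255,255))):
        m=cv2.inRange(h,lo,hi);m[:, :140]=0;m[:,200:]=0;m[:125]=0;m[225:]=0
        ys,xs=np.nonzero(m);print(n,c,len(xs),xs.mean().round(1) if len(xs) else"",ys.mean().round(1)if len(xs) else"")
```

```text
[504.5020318  161.3110305  144.98121161] [-13.61592442   1.05417848   5.78766899] 11.185796544060713 29.994064271450043
top red 45 158.0 200.4
top yel 10 153.0 205.5
scene red 25 192.4 142.3
scene yel 9 185.1 140.7
```

View pics/c5.png

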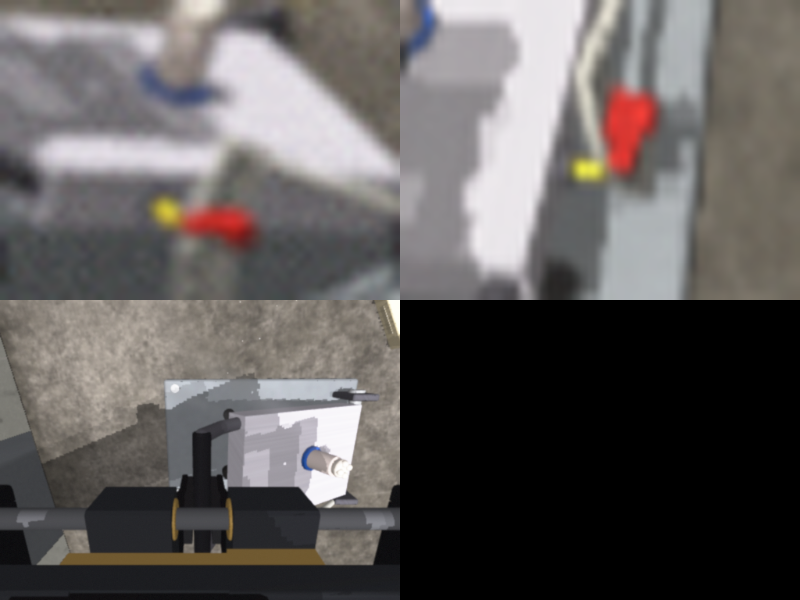

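The picture shows the die still home and the yellow tip next to the red marker's tip in both views: scene (186,141) against (188,142.4), and top (155,206) against (158,206). I'll quantify the difference.

Run:
```python
from h import *
a=np.radians(-6.15);ex=np.array([np.cos(a),np.sin(a)]);ey=np.array([-ex[1],ex[0]]);O=np.array([664.,143.7])
np.set_printoptions(precision=1,suppress=True)
def loc(n,m):
    l=m[:2]-O;x,y,z=l@ex,l@ey,m[2]-33;print(n,np.array([x,y,z]),"r",round(np.hypot(x,z),1),"th",round(np.arctan2(z,-x),3))
loc("yel cen",tri((153.0,205.5),(185.1,140.7)))
loc("red cen",tri((158.0,200.4),(192.4,142.3)))
loc("red tip",tri((158.1,205.7),(188.2,142.4)))
# PCA of red blobs and end points
for n in("top","scene"):
    im=cv2.imread(n+"5.png");h=cv2.cvtColor(im,cv2.COLOR_BGR2HSV)
    m=cv2.inRange(h,(0,110,50),(9,255,255));m[:,:140]=0;m[:,200:]=0;m[:125]=0;m[225:]=0
    ys,xs=np.nonzero(m)
    if n=="top":print([(int(y),xs[ys==y].min(),xs[ys==y].max()) for y in np.unique(ys)])
    else:print([(int(x),ys[xs==x].min(),ys[xs==x].max()) for x in np.unique(xs)])
# per-view angle: intersect ray with the plane y=const of the stage
for y in(-64,-67,-70):
  for n,u in(("top",(158.1,205.7)),("scene",(188.2,142.4)),("top",(158,200.4)),("scene",(192.4,142.3))):
    c,d=ray(n,u);k=(y-(c[:2]-O)@ey)/(d[:2]@ey);loc((n,u,y),c+k*d)
from cell import readout
s=readout.get_state();print(s["position"],s["contact_force"])
```

```text
yel cen [-98.  -59.8  54.9] r 112.3 th 0.511
red cen [-83.6 -69.4  48.7] r 96.8 th 0.527
red tip [-96.9 -72.9  57.5] r 112.6 th 0.536
[(196, np.int64(156), np.int64(160)), (197, np.int64(156), np.int64(161)), (198, np.int64(156), np.int64(161)), (199, np.int64(156), np.int64(161)), (200, np.int64(155), np.int64(161)), (201, np.int64(155), np.int64(161)), (202, np.int64(156), np.int64(159)), (203, np.int64(156), np.int64(159)), (204, np.int64(156), np.int64(159)), (205, np.int64(156), np.int64(158)), (206, np.int64(157), np.int64(158))]
[(188, np.int64(141), np.int64(143)), (189, np.int64(141), np.int64(143)), (190, np.int64(141), np.int64(143)), (191, np.int64(141), np.int64(143)), (192, np.int64(141), np.int64(143)), (193, np.int64(141), np.int64(144)), (194, np.int64(141), np.int64(144)), (195, np.int64(141), np.int64(144)), (196, np.int64(142), np.int64(144))]
('top', (158.1, 205.7), -64) [-94.8 -64.   19.6] r 96.8 th 0.204
('scene', (188.2, 142.4), -64) [-93.  -64.   49.4] r 105.3 th 0.488
('top', (158, 200.4), -64) [-82.3 -64.   26.3] r 86.4 th 0.309
('scene', (192.4, 142.3), -64) [-81.  -64.   43.7] r 92.1 th 0.495
('top', (158.1, 205.7), -67) [-95.5 -67.   32.2] r 100.8 th 0.326
('scene', (188.2, 142.4), -67) [-94.3 -67.   52.2] r 107.8 th 0.505
('top', (158, 200.4), -67) [-83.1 -67.   38.9] r 91.7 th 0.438
('scene', (192.4, 142.3), -67) [-82.4 -67.   46.5] r 94.6 th 0.513
('top', (158.1, 205.7), -70) [-96.1 -70.   44.9] r 106.1 th 0.437
('scene', (188.2, 142.4), -70) [-95.7 -70.   54.9] r 110.3 th 0.521
('top', (158, 200.4), -70) [-83.9 -70.   51.5] r 98.4 th 0.55
('scene', (192.4, 142.3), -70) [-83.8 -70.   49.2] r 97.2 th 0.531
[504.5 161.3 144.9] [-13.2   1.9   5.5]
```

Call:
jog_arm(deltas="0 0 -0.1 0 0 0 -1;0 0 -0.1 0 0 0 -1;0 0 -0.05 0 0 0 -1;0 0 0 0 0 0 -1;0 0 0 0 0 0 -1;0 0 0 0 0 0 -1;0 0 0 0 0 0 -1;0 0 0 0 0 0 -1;0 0 0 0 0 0 -1;0 0 0 0 0 0 -1;0 0 0 0 0 0 -1;0 0 0 0 0 0 -1")

```text
clock: 15.83
position: [506.2, 161.1, 147.5]
eef_rot: [0.744, 0.668, -0.0, -0.0]
contact_force: [-5.9, 1.9, -0.8]
grip_width: 11.0
gripper_force: 30.0
```

Run:
```python
from cell import readout, snapshot
from h import *
np.set_printoptions(precision=1,suppress=True)
C={}
for n in("top","scene"):
    im=snapshot(n)["img"];h=cv2.cvtColor(im,cv2.COLOR_BGR2HSV)
    for c,lo,hi in(("red",(0,140,60),(8,255,255)),("yel",(20,100,80),(35,255,255))):
        m=cv2.inRange(h,lo,hi);m[:, :140]=0;m[:,200:]=0;m[:125]=0;m[225:]=0
        ys,xs=np.nonzero(m);C[n,c]=(xs.mean(),ys.mean())
O=np.array([664.,143.7]);ex=np.array([.9942,-.1071])
for c in("red","yel"):
    m=tri(C["top",c],C["scene",c]);x=(m[:2]-O)@ex;z=m[2]-33;print(c,m,np.hypot(x,z),np.arctan2(z,-x))
s=readout.get_state();print(s["position"],s["contact_force"],s["gripper_force"],s["dq"].round(3),s["clock"])
```

```text
red [573.3  83.7  81.8] 96.98067634761289 0.5275131159672831
yel [561.5  95.   89.4] 111.94176310286869 0.5280006987221942
[506.2 161.1 147.5] [-4.7  2.2 -0.5] 29.98957335948944 [ 0. -0.  0. -0.  0. -0.  0.] 15.9333
```

The pointer and marker angles match (0.528 rad against 0.5275 rad), and the stage is steady, so I'm handing the job in.

```bash
python3 -c "
from cell import ticket
print(ticket.close_job())"
```

```text
the job is handed in; nothing more can be done
None
```

I handed the job in at about 16 s, but it returned no verdict: the blue die is home in the socket and released, and the gripper is holding the stage steady by its bar, with pointer and marker both measured at 0.53 rad.

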